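Rock a counted sample jar free of its counting holder

TASK

The transmission count is over: first lift the black-knobbed point source off the jar's lid and stand it squarely on the narrow top of its parking post. Then grip the jar by its white lid and rock it a few degrees from side to side, towards one sprung plunger and then the other, creeping upwards until it comes free; a straight pull would lift the heavy holder off the desk with it, twisting would unscrew the lid, and the sample must not be tipped far. Finish still holding the jar upright and still, two to three centimetres above the holder's rim and over its hole, for my wipe test of its underside, with the holder and everything else left standing where it is.

Things in the scene. Friction and masses are not known exactly. Their poses are not given: they have to be found in the camera images.
- holder: counting holder, loose on the desk, 1.35 to 1.55 kg: steel foot plate 120 (x) x 140 (y) mm, its top 14 mm above the desk, and on it a white round collar, 76 mm outside, 54 mm bore, rim 34 mm above the desk. Two red-nosed spring plungers in steel barrels stick out of the collar along the holder's own +y and -y, to 57 mm from the centre. Origin: centre of the underside, z up; yaw within 0.6 rad of 0
- holder_rim (a point): centre of the bore at the collar's rim, 34 mm above the desk. A straight pull on the jar meets 20 to 28 N of friction at the plungers, more than the holder weighs, so the holder comes up too
- plunger_left (a joint): spring plunger on the holder's +y side, axis 25 mm above the desk: travel in m, 0 as it pinches the jar's side (about 20 N), growing inwards to 0.002 once the jar is out, negative when pushed back (to -0.006)
- plunger_right (a joint): the like plunger on the -y side. Rocking the jar in the holder's y-z plane slides one flank up and the other down, and the two frictions cancel: it then creeps up at some 4 mm per swing between 7 degrees one way and 7 the other; faster is a straight pull again. Both let go once the jar's underside has risen about 17 mm
- jar: counted sample jar in the holder: yellow contents, body diameter 48 mm, white ribbed screw lid diameter 52 mm over the top 13 mm, 55 mm tall, about 80 g (50 to 110). It stands on the plate inside the collar (underside 14 mm, lid from 56 to 69 mm above the desk). Origin: centre of the underside, z up
- jar_lid (a point): centre of the top of the jar's lid (55 mm above the jar's origin)
- source: point source carrier standing loose on the jar's lid: aluminium disc of 40 mm diameter, 7 mm thick, with a yellow face, and on it a ribbed black knob of 18 mm diameter from 10 to 36 mm above the underside; about 70 g. Origin: centre of the underside, z up
- post: parking post for the source, loose on the desk, 0.6 kg: dark round foot of 74 mm diameter, slim stem of 14 mm diameter, narrow flat metal head of 30 mm diameter topped with a white pad of 27 mm, 75 mm high in all. Origin: centre of the underside
- post_top (a point): centre of the top face of the parking post (75 mm above the desk)
- waiting_jar_black: bystander: a like jar with black contents, diameter 52 mm, 55 mm tall; origin at the centre of its underside
- waiting_jar_yellow: bystander: a like jar with yellow contents, diameter 52 mm, 55 mm tall; origin at the centre of its underside
- soil_beaker: bystander: lidded beaker of brown soil, diameter 118 mm, 100 mm tall; origin at the centre of its underside
- marinelli: bystander: clear lidded Marinelli beaker, diameter 162 mm, 131 mm tall; origin at the centre of its underside
Mind the look-alikes: they are no part of the job. Leave any green or pink look-alike of the jar alone.

How it is judged:
By the outcome, as a careful person would: the job done as asked, in the order asked, and still so for the second after the job is handed in, while the arm keeps its last pose, push and grip.
It also fails if it takes over 61 s, if anything falls off the work surface, if the arm or the gripper's body presses on something with over 40 N, if the wrist force passes 120 N, or if a joint passes its speed limit or range.

ROBOT

A 7-joint arm with a two-finger parallel gripper is mounted at the origin on a cart in front of the work surface, level with it; the furniture and walls round the work are solid. World frame = base frame: x ahead of the robot, y to its left, z up, the work surface at z = 0. Lengths are in mm, angles in rad, forces in N, time in s.
With the tool pointing down it reaches from about 400 to 875 mm from the base axis. Payload 4.4 kg.
Tool frame: the origin (TCP) lies at the very end of the fingers, on their centre line; the grasp point (between the pads) lies 19 mm behind it (ctrl.grip_depth is the distance from the TCP to the grasp point, in mm); z points along the fingers, x is the direction in which the jaws open and shut, and the axes are right-handed (so a half turn about z gives the same grasp; the last joint's range is limited). The gripper opens to 85 mm and grips with 20 to 120 N. Pads are 22 mm wide; open, the fingers measure 114 mm over their backs; the gripper's body (76 mm by 85 mm) begins 54 mm behind the grasp point. The pads swing forward as they close: fully open they stand 13 mm farther back than shut.
Start: joints at [-1.359, 0.628, 0.038, 1.517, -0.027, 0.996, -0.02], TCP at [178.232, 625.101, 231.313] pointing down, gripper open.
Joint ranges: [-3.06, 3.06], [-0.37, 2.12], [-1.25, 1.32], [0.18, 2.47], [-1.1, 4.24], [0.23, 1.98], [-2.94, 2.94]. Speed limits (rad/s): [2.57, 2.57, 3.14, 3.14, 3.14, 3.14, 3.14].

INTERFACE

Orientations are given as [roll, pitch, yaw] about the fixed x, y, z axes, in that order (R = Rz(yaw) Ry(pitch) Rx(roll)).
In Python, from cell import ctrl gives the robot as it stands.
- The arm moves only by the shell command python3 -m creep 'ROWS'. ROWS is JSON, a list of rows, each an object with "hand": the opening, from 0 (shut) to 1 (fully open); "travel": the shift along the tool's x, y, z in cm, a list of three; "angular": the turn, a rotation vector about the tool's x, y, z in degrees, a list of three. In form: [{"hand": hand, "travel": [tx, ty, tz], "angular": [rx, ry, rz]}, ...]. A call has 1 to 20 rows; each row is the pose to reach, as a shift and turn from the pose measured when the call began, along the tool's axes at that moment; what a row does not reach only later rows make up. A row lasts 1/10 s, in which the tool goes at most 50 mm and 8.59 degrees, less where a joint would pass 70% of its speed; a pose out of reach is approached as far as the arm can. A call with a gripper value outside its range is refused whole. The fingers move at their own pace and stop on an object; the grip force is fixed at half the most. Time passes only in rows, so rows that repeat a pose let the fingers close. It gives the time, the measured TCP pose, the force and the opening at its end, in the units of the state.
- ctrl.read_state(): the state, without advancing time (a new reading comes with each control period).
- ctrl.get_image(name): name is "side" or "top" or "wrist"; returns a dict with "frame" (480x640x3 uint8, red, green, blue), "fx", "fy", "cx", "cy" (pixels), "origin" and "orientation" of the camera in the world. Camera axes: x right, y down, z forward; pixel columns grow to the right and rows downward; lengths in mm; the calibration is good to about 2 mm. The wrist camera is an equidistant fisheye: a pixel r from the principal point sees the ray r / f radians off the axis. A picture is of the moment at which its call begins. There is no depth.
- ctrl.finish_job(): hands the job in, once; it reports no verdict.
Trained networks look in the newest picture that a camera, given by its name, has taken for a name from the list of things; names that differ only in an ending like _2 or _b are one class to them, and where a whole thing is asked for, a point or a joint stands for the part that bears it (a point fixed in the world has none). Each returns a list of dicts, best first, with "confidence" (0 to 1); they miss things now and then, are a little off and sometimes report something else, mostly with a low value. They report only what shows in the picture. A call takes as long as a camera call. They do not tell look-alikes from the thing itself.
- ctrl.regions_of(camera, thing): "region" (480x640 bool, what is visible of it).
- ctrl.spot_point(camera, thing): "at" ([x, y, z] in mm, in world coordinates, good to about 4 mm: a listed point, or the origin of a listed thing).
The state is a dict: "clock": time; "qpos": joint angles; "qd": joint speeds; "tau": joint torques, N m; "eef_pos": TCP position; "tool_rot": TCP orientation; "force": force on the tool from outside, world axes, zero at the start; "torque": the same for the moment, N m; "width": finger opening in mm.
Only numpy, scipy, OpenCV 4.12 (cv2) and the standard library are available. Lean on these libraries where they do the work, as an engineer would, in place of code of your own. Each camera call takes 0.05 s, during which the arm holds its last target. There are 200 camera calls.

## Working session

There is one attempt and no reset: what is moved stays moved. The work goes in short steps, Python scripts to look and compute and a shell command to move; the robot and the scene stay as the last step left them, time stands still between calls to the robot, and variables do not carry over. Pictures are saved under pics/ and viewed, about 8 in all and at most 12, crops included, and the job is handed in when it is done.

```bash
ls; mkdir -p pics; python3 - <<'E'
from cell import ctrl
import cv2
s=ctrl.read_state(); print({k:(s[k].round(3).tolist() if hasattr(s[k],'round') and not isinstance(s[k],float) else s[k]) for k in s})
ims=[]
for c in("side","top"):
    d=ctrl.get_image(c); print(c,d['fx'],d['cx'],d['cy'],d['origin'],d['orientation'])
    cv2.imwrite(f"pics/{c}0.png",d['frame'][:,:,::-1])
    for t in("holder","holder_rim","jar","jar_lid","source","post","post_top","waiting_jar_black","waiting_jar_yellow","soil_beaker","marinelli","plunger_left","plunger_right"):
        try: print(c,t,[( [round(float(v)) for v in r['at']],round(float(r['confidence']),2)) for r in ctrl.spot_point(c,t)][:4])
        except Exception as e: print(t,e)
E
```

```text
pics
{'clock': 0.0, 'qpos': [-1.359, 0.629, 0.038, 1.518, -0.027, 0.996, -0.02], 'qd': [-0.001, -0.001, -0.0, -0.001, -0.001, -0.0, -0.001], 'tau': [0.0, -56.341, 1.226, -19.344, 0.011, 0.01, -0.0], 'eef_pos': [178.064, 624.478, 230.386], 'tool_rot': [-3.142, 0.002, 1.293], 'force': [-0.325, -1.066, -0.074], 'torque': [0.032, -0.036, -0.007], 'width': 85.20317518956973}
side 620.6880991720213 321.1000871502212 247.52973424847397 [ -28.59091468 1470.77760852  661.36019585] [-1.94538193  0.02251023 -2.77470762]
side holder [([473, 241, 3], 0.79), ([452, 471, 3], 0.38)]
side holder_rim [([470, 246, 33], 0.9)]
side jar [([325, 284, -2], 0.8), ([408, 72, 1], 0.64), ([468, 246, 15], 0.61), ([314, 163, -1], 0.45)]
side jar_lid [([469, 242, 66], 0.77), ([318, 170, 55], 0.69), ([321, 285, 56], 0.68), ([410, 72, 54], 0.64)]
side source [([473, 242, 65], 0.55)]
side post [([460, -62, 1], 0.61)]
side post_top [([459, -62, 75], 0.58)]
side waiting_jar_black [([451, 472, 4], 0.64)]
side waiting_jar_yellow [([536, 493, -3], 0.67)]
side soil_beaker [([669, 208, -1], 0.73)]
side marinelli []
plunger_
[... 642 characters left out ...]
]
top jar_lid [([408, 75, 58], 0.78), ([323, 286, 54], 0.61), ([473, 244, 64], 0.58), ([318, 160, 54], 0.55)]
top source [([466, 246, 70], 0.81)]
top post [([460, -60, 0], 0.61)]
top post_top []
top waiting_jar_black [([450, 473, -4], 0.81), ([535, 494, 1], 0.19)]
top waiting_jar_yellow [([534, 491, 5], 0.92)]
top soil_beaker [([664, 205, -2], 0.89), ([451, 473, -1], 0.5)]
top marinelli [([377, -280, 2], 0.8)]
plunger_left it knows: holder, holder_rim, jar, jar_lid, marinelli, post, post_top, soil_beaker, source, waiting_jar_black, waiting_jar_yellow
plunger_right it knows: holder, holder_rim, jar, jar_lid, marinelli, post, post_top, soil_beaker, source, waiting_jar_black, waiting_jar_yellow
```

View pics/top0.png

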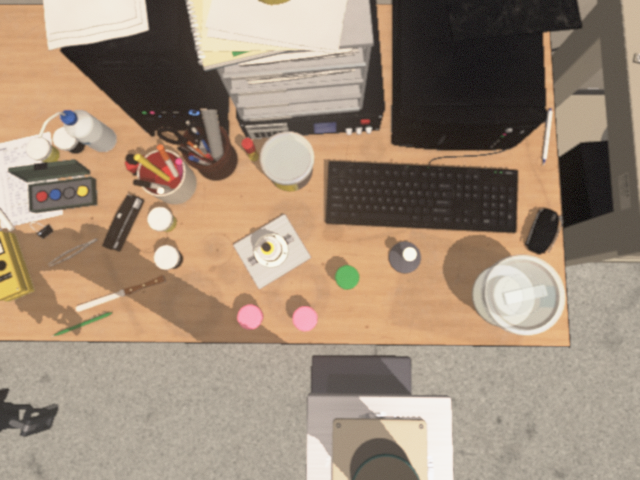

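View pics/side0.png

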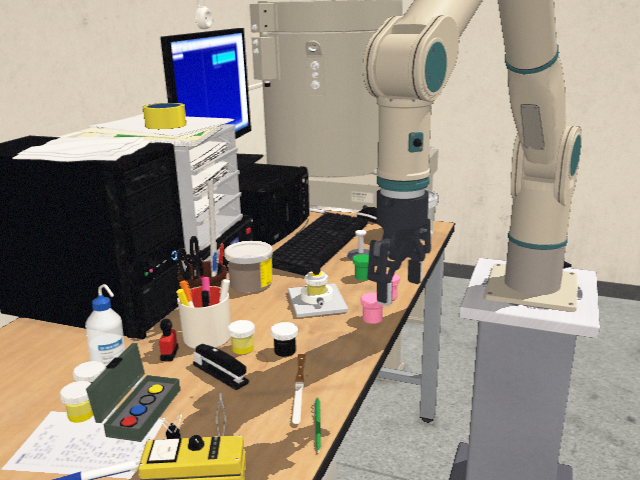

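Top view: holder plate around (271,250), with its long axis running (262,286)→(310,250). The source sits on the jar at (268,247), the post is at (405,257), and pink and green look-alikes are nearby. The side view agrees. Next I'll write a helper and measure the yaw and centres.

```bash
cat > h.py <<'E'
import numpy as np, cv2
from scipy.spatial.transform import Rotation as R
from cell import ctrl
def rot(e): return R.from_euler('xyz',e)
def plane(d,px,z):
    px=np.atleast_2d(np.array(px,float)); k=np.c_[(px[:,0]-d['cx'])/d['fx'],(px[:,1]-d['cy'])/d['fy']]
    if d.get('fish'):
        r=np.hypot(*k.T); s=np.where(r>1e-9,np.sin(r)/np.maximum(r,1e-9),1); v=np.c_[k*s[:,None],np.cos(r)]
    else: v=np.c_[k,np.ones(len(k))]
    v=rot(d['orientation']).apply(v); o=np.array(d['origin'])
    return (o+v*((z-o[2])/v[:,2])[:,None])[:,:2]
def go(pos,yaw,tilt=None):
    "print travel(cm), angular(deg) to reach tool-down pose with yaw; tilt = world rotvec (deg) on top"
    s=ctrl.read_state(); r0=rot(s['tool_rot']); p0=np.array(s['eef_pos'])
    r1=rot([np.pi,0,yaw])
    if tilt is not None: r1=R.from_rotvec(np.radians(tilt))*r1
    print('travel',(r0.inv().apply(np.array(pos)-p0)/10).round(2).tolist(),'ang',np.degrees((r0.inv()*r1).as_rotvec()).round(1).tolist())
def state():
    s=ctrl.read_state(); print('t',round(s['clock'],2),'p',np.round(s['eef_pos'],1),'rot',np.round(s['tool_rot'],3),'F',np.round(s['force'],1),'M',np.round(s['torque'],2),'w',round(s['width'],1),'q7',round(s['qpos'][6],2)); return s
E
python3 - <<'E'
from h import *
d=ctrl.get_image("top")
m=ctrl.regions_of("top","holder")
for r in m[:2]:
    g=r['region'].astype(np.uint8); c=max(cv2.findContours(g,0,2)[0],key=cv2.contourArea)
    w=plane(d,c[:,0,:],14).astype(np.float32); rc=cv2.minAreaRect(w); print(r['confidence'],g.sum(),rc, cv2.boxPoints(rc).round().tolist())
for n in("post",):
    for r in ctrl.regions_of("top",n)[:2]:
        g=r['region'].astype(np.uint8); c=max(cv2.findContours(g,0,2)[0],key=cv2.contourArea)
        w=plane(d,c[:,0,:],10).astype(np.float32); print(n,r['confidence'],cv2.minEnclosingCircle(w))
f=d['frame']; 
hsv=cv2.cvtColor(f,cv2.COLOR_RGB2HSV)
# white pad of the post
g=(hsv[240:275,390:420,1]<50)&(hsv[240:275,390:420,2]>200); y,x=np.nonzero(g); print('pad',g.sum(),plane(d,[x.mean()+390,y.mean()+240],75))
cv2.imwrite('pics/z.png',cv2.resize(np.hstack([f[205:295,225:315],f[215:305,360:450]])[:,:,::-1],None,fx=4,fy=4,interpolation=cv2.INTER_CUBIC))
go([469,245,200],2.17);go([469,245,200],-.97)
E
```

```text
0.82 2833 ((470.2271728515625, 246.41766357421875), (123.54733276367188, 145.30032348632812), 31.97553062438965) [[379.0, 275.0], [456.0, 152.0], [561.0, 218.0], [484.0, 341.0]]
0.73 287 ((477.9158630371094, 255.20297241210938), (41.807010650634766, 41.467140197753906), 1.3668631315231323) [[457.0, 275.0], [458.0, 234.0], [499.0, 235.0], [498.0, 276.0]]
post 0.64 ((459.5590515136719, -58.86553955078125), 36.50539016723633)
pad 153 [[460.06974233 -58.33087947]]
travel [-28.58, 38.39, 3.13] ang [-0.0, -0.0, -50.3]
travel [-28.58, 38.39, 3.13] ang [-0.0, 0.0, 129.7]
```

View pics/z.png

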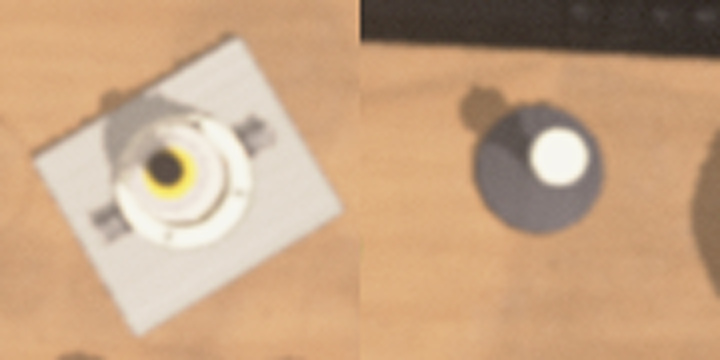

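```bash
python3 -m creep '[{"hand":0.6,"travel":[-7,9.6,0.8],"angular":[0,0,-8]},{"hand":0.6,"travel":[-7,9.6,0.8],"angular":[0,0,-16]},{"hand":0.6,"travel":[-14.3,19.2,1.5],"angular":[0,0,-24]},{"hand":0.6,"travel":[-21,28.8,2.3],"angular":[0,0,-32]},{"hand":0.6,"travel":[-28.6,38.4,2.3],"angular":[0,0,-40]},{"hand":0.6,"travel":[-28.6,38.4,2.3],"angular":[0,0,-47.9]},{"hand":0.6,"travel":[-28.6,38.4,2.3],"angular":[0,0,-47.9]},{"hand":0.6,"travel":[-28.6,38.4,2.3],"angular":[0,0,-47.9]},{"hand":0.6,"travel":[-28.6,38.4,2.3],"angular":[0,0,-47.9]},{"hand":0.6,"travel":[-28.6,38.4,2.3],"angular":[0,0,-47.9]},{"hand":0.6,"travel":[-28.6,38.4,2.3],"angular":[0,0,-47.9]},{"hand":0.6,"travel":[-28.6,38.4,2.3],"angular":[0,0,-47.9]},{"hand":0.6,"travel":[-28.6,38.4,2.3],"angular":[0,0,-47.9]},{"hand":0.6,"travel":[-28.6,38.4,2.3],"angular":[0,0,-47.9]},{"hand":0.6,"travel":[-28.6,38.4,2.3],"angular":[0,0,-47.9]}]'
python3 - <<'E'
from h import *
state()
for c in ("wrist","side","top"):
    d=ctrl.get_image(c)
    if c=="wrist":
        d['fish']=1; cv2.imwrite('pics/w1.png',d['frame'][:,:,::-1]); print(d['origin'],d['fx'],d['cx'],d['cy'])
    for t in("source","jar_lid","holder_rim"): print(c,t,[(np.round(r['at']).tolist(),round(r['confidence'],2)) for r in ctrl.spot_point(c,t)][:3])
E
```

```text
clock: 2.85
eef_pos: [468.4, 246.0, 208.4]
tool_rot: [3.141, -0.0, 2.131]
force: [-0.3, 0.2, 0.7]
width: 51.3
t 2.85 p [468.4 246.  208.4] rot [ 3.141 -0.     2.131] F [-0.3  0.2  0.7] M [0.01 0.02 0.07] w 51.3 q7 1.47
[409.11404836 209.02025833 351.07180999] 371.64829954431775 325.7949885442194 240.41459380838546
wrist source [([455.0, -62.0, 4.0], 0.68), ([471.0, 248.0, 71.0], 0.6)]
wrist jar_lid [([323.0, 165.0, 55.0], 0.97), ([409.0, 70.0, 59.0], 0.91), ([320.0, 288.0, 52.0], 0.58)]
wrist holder_rim []
side source [([471.0, 241.0, 67.0], 0.6), ([469.0, 245.0, 32.0], 0.36)]
side jar_lid [([320.0, 280.0, 54.0], 0.92), ([406.0, 73.0, 54.0], 0.89), ([467.0, 242.0, 70.0], 0.83)]
side holder_rim [([470.0, 241.0, 36.0], 0.57)]
top source []
top jar_lid [([407.0, 74.0, 54.0], 0.84), ([458.0, -60.0, 2.0], 0.33)]
top holder_rim [([380.0, -282.0, 0.0], 0.52)]
```

View pics/w1.png

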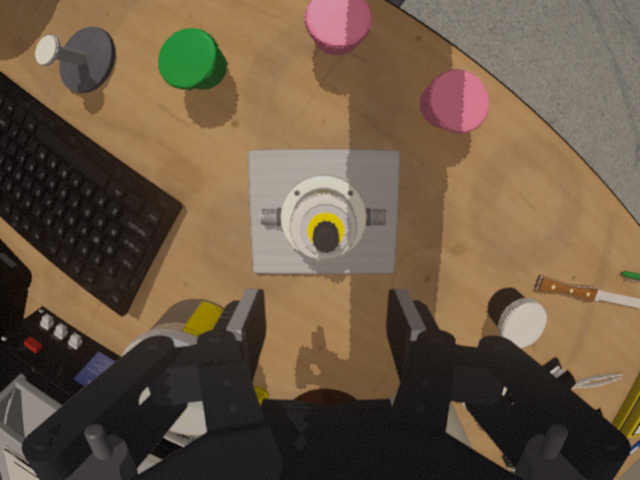

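The wrist view shows the plate at corners (249,150), (399,150), (395,273), (254,274), the plungers to its left and right, and the source knob near (326,236) with its yellow disc around it.

```bash
python3 - <<'E'
from h import *
d=ctrl.get_image("wrist"); d['fish']=1; f=d['frame']
P=plane(d,[(249,150),(399,150),(395,273),(254,274)],14); print(P.round(1).tolist(),'c',P.mean(0)); print(np.linalg.norm(np.diff(P,axis=0),axis=1)); v=P[0]-P[1]+P[3]-P[2]; print('y-ax',np.arctan2(v[1],v[0]))
c=f[185:270,275:380]; h=cv2.cvtColor(c,cv2.COLOR_RGB2HSV)
y,x=np.nonzero((h[...,2]<60)); print('knob px',x.min()+275,x.max()+275,y.min()+185,y.max()+185)
k=(h[...,2]<60).astype(np.uint8); n,l,st,ce=cv2.connectedComponentsWithStats(k); i=1+st[1:,4].argmax(); print(st[i],ce[i])
yl=((h[...,0]>20)&(h[...,0]<35)&(h[...,1]>180)&(h[...,2]>140)).astype(np.uint8); cc=cv2.convexHull(np.argwhere(yl|k)[:,::-1].astype(np.int32)); print('disc',cv2.minEnclosingCircle(plane(d,cc[:,0,:]+[275,185],76).astype(np.float32)))
ye=np.argwhere(yl)[:,::-1]; print('yellow x',ye[:,0].min()+275,ye[:,0].max()+275,ye[:,1].min()+185)
for z in(79,105): print(z,plane(d,[ce[i]+[275,185]],z))
cv2.imwrite('pics/w2.png',cv2.resize(c[:,:,::-1],None,fx=6,fy=6,interpolation=cv2.INTER_CUBIC))
E
```

```text
[[455.7, 153.9], [383.5, 269.8], [483.5, 333.8], [557.8, 217.0]] c [470.15254786 243.62525569]
[136.53966187 118.75695976 138.49321122]
y-ax -1.0087553468020605
knob px 326 338 223 244
[61 43  3  6  7] [62.14285714 45.71428571]
disc ((468.8638916015625, 246.08395385742188), 13.669071197509766)
yellow x 310 345 213
79 [[464.56109757 252.09474938]]
105 [[459.31841947 247.87762371]]
```

View pics/w2.png

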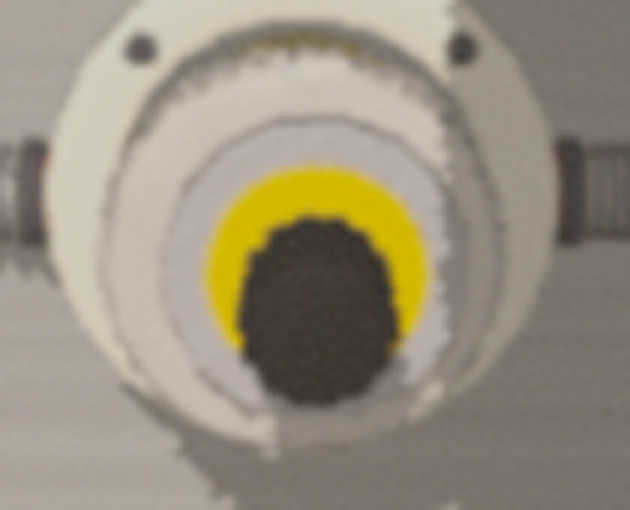

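```bash
python3 - <<'E'
from h import *
d=ctrl.get_image("wrist"); d['fish']=1
def p(n,u,v,z): print(n,plane(d,[(275+u/6,185+v/6)],z).round(1))
p('discL',165,262,76);p('discR',448,262,76);p('discT',306,115,76)
p('yelL',207,270,76);p('yelR',430,270,76);p('yelT',318,165,76)
p('knobB',320,407,105);p('knobL',240,325,105);p('knobR',398,325,105)
p('lidL',105,240,69);p('lidR',500,240,69);p('lidT',305,47,69)
p('colL',45,190,34);p('colR',558,190,34)
# tool-frame reminder: image x ~ tool -? 
print(rot(d['orientation']).as_matrix().round(3))
E
```

```text
discL [[477.8 229.3]]
discR [[458.7 259.8]]
discT [[452.2 234.4]]
yelL [[475.9 234.4]]
yelR [[460.8 258.5]]
yelT [[456.8 239.1]]
knobB [[476.  251.2]]
knobL [[472.5 238.2]]
knobR [[462.9 253.5]]
lidL [[481.2 221.6]]
lidR [[453.9 265.3]]
lidT [[445.9 230.3]]
colL [[488.2 212. ]]
colR [[448.5 275.5]]
[[-0.53   0.816  0.233]
 [ 0.848  0.51   0.145]
 [-0.001  0.274 -0.962]]
```

```bash
python3 -m creep '[{"hand":0.6,"travel":[0,0,4],"angular":[0,0,0]},{"hand":0.6,"travel":[0,0,8],"angular":[0,0,0]},{"hand":0.6,"travel":[0,0,11],"angular":[0,0,0]},{"hand":0.6,"travel":[0,0,12.4],"angular":[0,0,0]},{"hand":0.6,"travel":[0,0,12.8],"angular":[0,0,0]},{"hand":0.6,"travel":[0,0,12.8],"angular":[0,0,0]},{"hand":0.6,"travel":[0,0,12.8],"angular":[0,0,0]},{"hand":0,"travel":[0,0,12.8],"angular":[0,0,0]},{"hand":0,"travel":[0,0,12.8],"angular":[0,0,0]},{"hand":0,"travel":[0,0,12.8],"angular":[0,0,0]},{"hand":0,"travel":[0,0,12.8],"angular":[0,0,0]},{"hand":0,"travel":[0,0,12.8],"angular":[0,0,0]},{"hand":0,"travel":[0,0,12.8],"angular":[0,0,0]},{"hand":0,"travel":[0,0,12.8],"angular":[0,0,0]}]'
```

```text
clock: 4.95
eef_pos: [469.6, 245.0, 81.3]
tool_rot: [3.14, 0.0, 2.129]
force: [-0.2, -0.1, 5.2]
width: 15.7
```

```bash
python3 -m creep '[{"hand":0,"travel":[0,0,-0.5],"angular":[0,0,0]},{"hand":0,"travel":[0,0,-1.5],"angular":[0,0,0]},{"hand":0,"travel":[0,0,-3],"angular":[0,0,0]},{"hand":0,"travel":[0,0,-5],"angular":[0,0,0]},{"hand":0,"travel":[0,0,-6.5],"angular":[0,0,0]},{"hand":0,"travel":[0,0,-7],"angular":[0,0,0]},{"hand":0,"travel":[0,0,-7],"angular":[0,0,0]},{"hand":0,"travel":[0,0,-7],"angular":[0,0,0]}]'
python3 - <<'E'
from h import *
state()
w=ctrl.get_image("wrist")['frame']; s=ctrl.get_image("side")['frame']
cv2.imwrite('pics/g1.png',np.hstack([cv2.resize(w[130:330,220:440],None,fx=2,fy=2),cv2.resize(s[180:380,220:400],(360,400))])[:,:,::-1])
go([460,-59,155],2.129); go([460,-59,155],1.0)
E
```

```text
clock: 5.75
eef_pos: [469.1, 244.7, 151.0]
tool_rot: [3.141, 0.0, 2.129]
force: [0.6, -0.7, 0.1]
width: 15.7
t 5.75 p [469.1 244.7 151. ] rot [3.141 0.    2.129] F [ 0.6 -0.7  0.1] M [-0.02  0.03 -0.01] w 15.7 q7 1.44
travel [-25.29, -16.84, -0.44] ang [0.0, -0.0, -0.0]
travel [-25.29, -16.84, -0.44] ang [0.0, -0.0, 64.7]
```

View pics/g1.png

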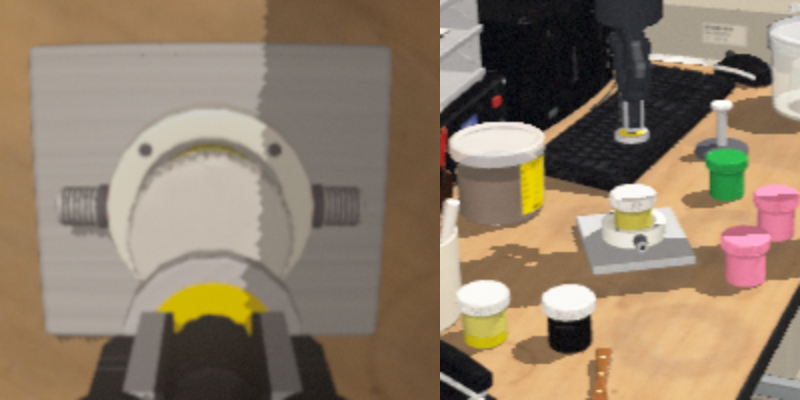

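The source is held: its disc shows between the fingers at crop (210,300). The jar and holder are undisturbed. Next I move over the post.

```bash
python3 -m creep '[{"hand":0,"travel":[-2,-1.3,-0.1],"angular":[0,0,0]},{"hand":0,"travel":[-5,-3.3,-0.4],"angular":[0,0,0]},{"hand":0,"travel":[-8.5,-5.7,-0.4],"angular":[0,0,0]},{"hand":0,"travel":[-12,-8,-0.4],"angular":[0,0,0]},{"hand":0,"travel":[-15.5,-10.3,-0.4],"angular":[0,0,0]},{"hand":0,"travel":[-19,-12.6,-0.4],"angular":[0,0,0]},{"hand":0,"travel":[-22,-14.6,-0.4],"angular":[0,0,0]},{"hand":0,"travel":[-24,-16,-0.4],"angular":[0,0,0]},{"hand":0,"travel":[-25,-16.7,-0.4],"angular":[0,0,0]},{"hand":0,"travel":[-25.3,-16.8,-0.4],"angular":[0,0,0]},{"hand":0,"travel":[-25.3,-16.8,-0.4],"angular":[0,0,0]},{"hand":0,"travel":[-25.3,-16.8,-0.4],"angular":[0,0,0]}]'
python3 - <<'E'
from h import *
s=state()
d=ctrl.get_image("wrist"); w=d['frame'];d['fish']=1
cv2.imwrite('pics/p1.png',cv2.resize(w[140:320,220:440],None,fx=3.5,fy=3.2727)[:,:,::-1])
for c in("wrist","top","side"):
    ctrl.get_image(c)
    for t in("post_top","source"): print(c,t,[(np.round(r['at']).tolist(),round(r['confidence'],2)) for r in ctrl.spot_point(c,t)][:3])
E
```

```text
clock: 7.05
eef_pos: [460.7, -57.2, 154.5]
tool_rot: [3.141, -0.001, 2.131]
force: [-0.4, 0.7, -0.8]
width: 15.7
t 7.05 p [460.7 -57.2 154.5] rot [ 3.141e+00 -1.000e-03  2.131e+00] F [-0.4  0.7 -0.8] M [ 0.03 -0.03  0.03] w 15.7 q7 2.0
wrist post_top [([462.0, -63.0, 80.0], 0.62), ([475.0, 244.0, 37.0], 0.38)]
wrist source [([463.0, -54.0, 144.0], 0.89)]
top post_top [([458.0, -58.0, 73.0], 0.67)]
top source []
side post_top [([458.0, -64.0, 74.0], 0.62)]
side source [([465.0, -64.0, 140.0], 0.49)]
```

View pics/p1.png

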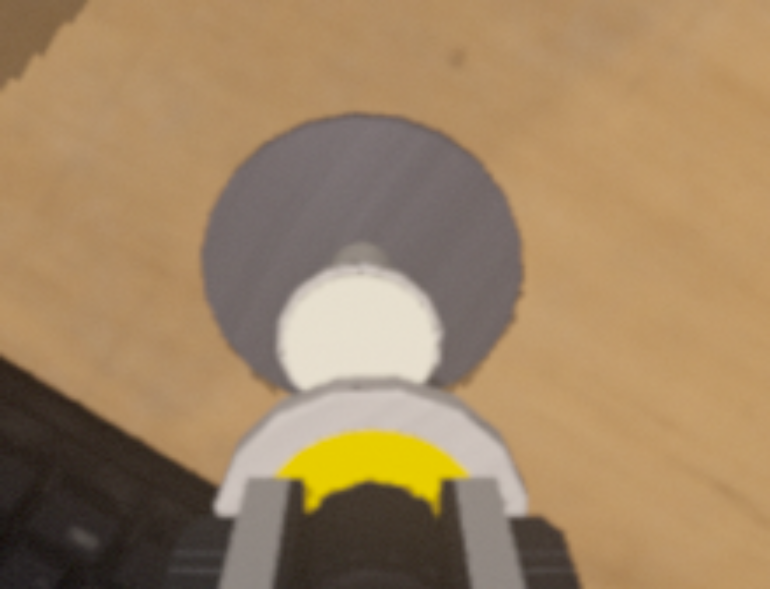

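```bash
python3 - <<'E'
from h import *
s=ctrl.read_state();d=ctrl.get_image("wrist"); d['fish']=1
T=np.array([[-.53,.848],[.848,.53]])  # tool x, and -tool y.. (holder x dir)
o=np.array(s['eef_pos'][:2])
def p(n,u,v,z,off=0):
    q=plane(d,[(220+u/3.5,140+v/3.2727)],z)[0]-o; a=T@q; a[1]+=off; print(n,a.round(1))
for n,u,v in(('padL',278,338),('padR',440,338)): p(n,u,v,75)
p('padTop->c',360,270,75,13.5); p('footL',202,260,10); p('footR',522,260,10); p('foottop->c',362,113,10,37)
p('discL',214,505,149.2);p('discR',527,505,149.2);p('disctop->c',370,390,149.2,20);p('discbot->c',370,377,142.2,20);p('yeltop->c',370,431,149.2,14.2)
E
```

```text
padL [-16.3  -4.6]
padR [12.5 -4.6]
padTop->c [-1.7 -4.4]
footL [-38.2  -5.3]
footR [34.5 -5.3]
foottop->c [-1.8 -3.9]
discL [-19.4  -3.1]
discR [19.8 -3.1]
disctop->c [0.1 0.6]
discbot->c [0.1 1.1]
yeltop->c [0.1 0.4]
```

```bash
python3 -m creep '[{"hand":0,"travel":[-0.2,-0.48,0.5],"angular":[0,0,0]},{"hand":0,"travel":[-0.2,-0.48,2],"angular":[0,0,0]},{"hand":0,"travel":[-0.2,-0.48,4],"angular":[0,0,0]},{"hand":0,"travel":[-0.2,-0.48,5.5],"angular":[0,0,0]},{"hand":0,"travel":[-0.2,-0.48,6],"angular":[0,0,0]},{"hand":0,"travel":[-0.2,-0.48,6],"angular":[0,0,0]},{"hand":0,"travel":[-0.2,-0.48,6],"angular":[0,0,0]}]'
python3 - <<'E'
from h import *
s=state()
d=ctrl.get_image("wrist"); w=d['frame'];e=ctrl.get_image("side")['frame']
r=e[170:320,350:530]
cv2.imwrite('pics/p2.png',np.hstack([cv2.resize(w[140:320,220:440],(440,360)),cv2.resize(e[230:330,340:440],(360,360),interpolation=2)])[:,:,::-1])
E
```

```text
clock: 8.3
eef_pos: [457.6, -63.2, 94.9]
tool_rot: [3.141, 0.0, 2.129]
force: [-0.0, -0.3, -0.6]
width: 16.0
t 8.3 p [457.6 -63.2  94.9] rot [3.141 0.    2.129] F [-0.  -0.3 -0.6] M [-0.04 -0.07 -0.03] w 16.0 q7 1.97
```

View pics/p2.png

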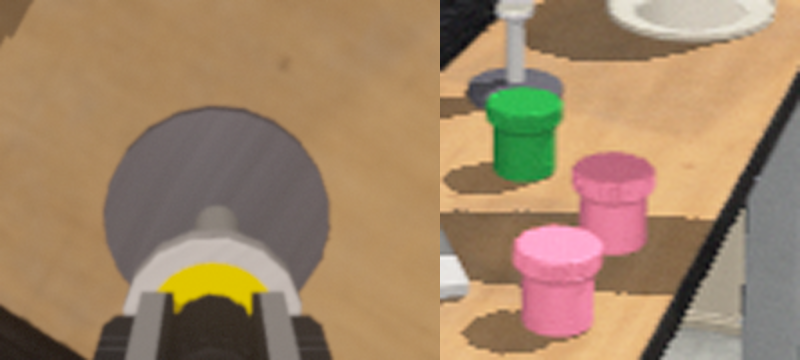

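```bash
python3 - <<'E'
from h import *
d=ctrl.get_image("wrist"); d['fish']=1
for i in range(3): s=state()
T=np.array([[-.53,.848],[.848,.53]]); o=np.array([457.6,-63.2])
def p(n,u,v,z,off=0):
    a=T@(plane(d,[(220+u/2,140+v/2)],z)[0]-o); a[1]+=off; print(n,a.round(1))
for z in(8,12): p('footL',104,212,z); p('footR',330,212,z); p('foottop->c',217,107,z,37)
p('discL',126,306,89.6);p('discR',300,306,89.6);p('disctop->c',213,238,89.6,20);p('yeltop->c',212,263,89.6,14.2); p('stem',217,207,60,7)
E
```

```text
t 8.45 p [457.9 -63.2  95.3] rot [3.140e+00 1.000e-03 2.129e+00] F [-0.9 -0.3 -0.6] M [ 0.01 -0.01 -0.01] w 15.7 q7 1.97
t 8.45 p [457.9 -63.2  95.3] rot [3.140e+00 1.000e-03 2.129e+00] F [-0.9 -0.3 -0.6] M [ 0.01 -0.01 -0.01] w 15.7 q7 1.97
t 8.45 p [457.9 -63.2  95.3] rot [3.140e+00 1.000e-03 2.129e+00] F [-0.9 -0.3 -0.6] M [ 0.01 -0.01 -0.01] w 15.7 q7 1.97
footL [-35.2  -0.2]
footR [38.4 -0.2]
foottop->c [1.6 2.6]
footL [-34.5  -1.4]
footR [37.8 -1.4]
foottop->c [1.5 2. ]
discL [-18.7  -3.4]
discR [19.3 -3.4]
disctop->c [0.3 0.8]
yeltop->c [0.1 0.7]
stem [  1.3 -10.2]
```

```bash
python3 -m creep '[{"hand":0,"travel":[0.13,0.15,0],"angular":[0,0,0]},{"hand":0,"travel":[0.13,0.15,0.3],"angular":[0,0,0]},{"hand":0,"travel":[0.13,0.15,0.55],"angular":[0,0,0]},{"hand":0,"travel":[0.13,0.15,0.7],"angular":[0,0,0]},{"hand":0,"travel":[0.13,0.15,0.75],"angular":[0,0,0]},{"hand":0,"travel":[0.13,0.15,0.75],"angular":[0,0,0]},{"hand":0,"travel":[0.13,0.15,0.75],"angular":[0,0,0]},{"hand":0,"travel":[0.13,0.15,0.75],"angular":[0,0,0]}]'
```

```text
clock: 9.25
eef_pos: [458.3, -61.3, 87.7]
tool_rot: [3.141, 0.001, 2.129]
force: [-1.2, 1.0, 1.7]
width: 16.0
```

```bash
python3 -m creep '[{"hand":0,"travel":[0,0,0.05],"angular":[0,0,0]},{"hand":0,"travel":[0,0,0.05],"angular":[0,0,0]},{"hand":0,"travel":[0,0,0.05],"angular":[0,0,0]}]'
python3 -m creep '[{"hand":0.25,"travel":[0,0,0],"angular":[0,0,0]},{"hand":0.35,"travel":[0,0,0],"angular":[0,0,0]},{"hand":0.45,"travel":[0,0,0],"angular":[0,0,0]},{"hand":0.5,"travel":[0,0,0],"angular":[0,0,0]},{"hand":0.5,"travel":[0,0,0],"angular":[0,0,0]},{"hand":0.5,"travel":[0,0,-0.5],"angular":[0,0,0]},{"hand":0.5,"travel":[0,0,-2],"angular":[0,0,0]},{"hand":0.5,"travel":[0,0,-4],"angular":[0,0,0]},{"hand":0.5,"travel":[0,0,-7],"angular":[0,0,0]},{"hand":0.5,"travel":[0,0,-9],"angular":[0,0,0]},{"hand":0.5,"travel":[0,0,-9],"angular":[0,0,0]},{"hand":0.5,"travel":[0,0,-9],"angular":[0,0,0]}]'
python3 - <<'E'
from h import *
state()
w=ctrl.get_image("wrist")['frame'];e=ctrl.get_image("side")['frame']
cv2.imwrite('pics/p3.png',np.hstack([cv2.resize(w[120:300,220:440],(440,360),interpolation=2),cv2.resize(e[180:280,310:410],(360,360),interpolation=2)])[:,:,::-1])
print([(np.round(r['at']).tolist(),round(r['confidence'],2)) for r in ctrl.spot_point('wrist','source')])
go([468.3,243.9,150],2.129)
E
```

```text
clock: 9.55
eef_pos: [458.3, -61.3, 87.7]
tool_rot: [3.141, 0.001, 2.129]
force: [-1.4, -0.2, 7.9]
width: 15.8
clock: 10.75
eef_pos: [458.2, -61.4, 178.0]
tool_rot: [3.14, 0.002, 2.129]
force: [-0.0, -1.0, -0.7]
width: 42.7
t 10.75 p [458.2 -61.4 178. ] rot [3.140e+00 2.000e-03 2.129e+00] F [-0.  -1.  -0.7] M [-0.01  0.02  0.01] w 42.7 q7 2.02
[([460.0, -58.0, 78.0], 0.92)]
travel [25.31, 17.09, 2.68] ang [-0.0, -0.0, -0.0]
```

View pics/p3.png

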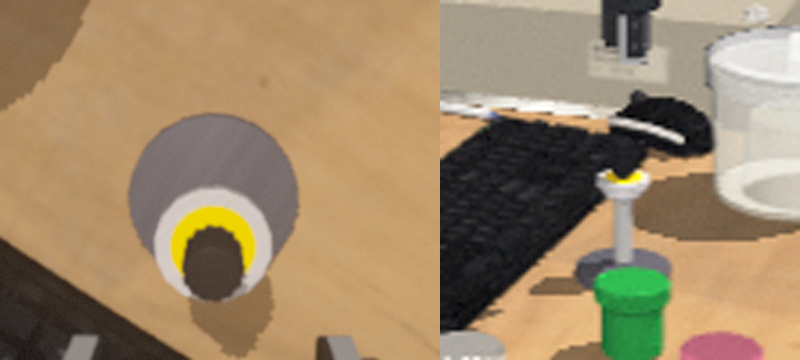

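The source stands squarely on the post; disc and foot centres are both at u≈213. Next I move over the jar.

```bash
python3 -m creep '[{"hand":1,"travel":[2,1.4,0],"angular":[0,0,0]},{"hand":1,"travel":[5.5,3.7,0],"angular":[0,0,0]},{"hand":1,"travel":[9.5,6.4,0],"angular":[0,0,0]},{"hand":1,"travel":[13.5,9.1,0],"angular":[0,0,0]},{"hand":1,"travel":[17.5,11.8,0.5],"angular":[0,0,0]},{"hand":1,"travel":[21,14.2,1.2],"angular":[0,0,0]},{"hand":1,"travel":[24,16.2,2],"angular":[0,0,0]},{"hand":1,"travel":[25.3,17.1,2.7],"angular":[0,0,0]},{"hand":1,"travel":[25.3,17.1,2.7],"angular":[0,0,0]},{"hand":1,"travel":[25.3,17.1,2.7],"angular":[0,0,0]},{"hand":1,"travel":[25.3,17.1,2.7],"angular":[0,0,0]}]'
python3 - <<'E'
from h import *
state()
d=ctrl.get_image("wrist");w=d['frame']
cv2.imwrite('pics/j1.png',cv2.resize(w[110:300,210:450],(768,608),interpolation=2)[:600,:,::-1])
for t in("jar_lid","holder_rim"): print([(np.round(r['at']).tolist(),round(r['confidence'],2)) for r in ctrl.spot_point('wrist',t)])
E
```

```text
clock: 12.0
eef_pos: [468.7, 241.3, 149.7]
tool_rot: [-3.14, 0.001, 2.126]
force: [0.7, 0.4, -0.1]
width: 85.3
t 12.0 p [468.7 241.3 149.7] rot [-3.140e+00  1.000e-03  2.126e+00] F [ 0.7  0.4 -0.1] M [0.   0.01 0.03] w 85.3 q7 1.42
[([319.0, 288.0, 49.0], 0.95), ([407.0, 71.0, 56.0], 0.93), ([471.0, 246.0, 67.0], 0.73)]
[]
```

View pics/j1.png

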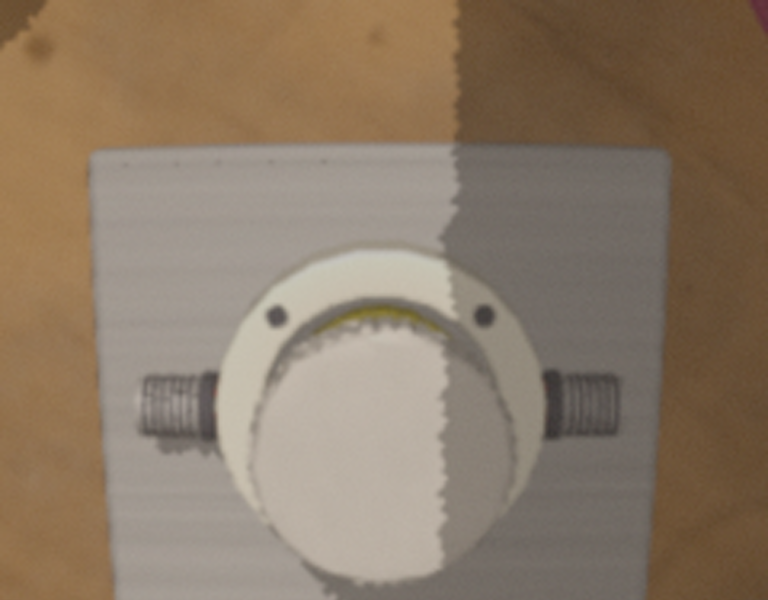

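```bash
python3 - <<'E'
from h import *
d=ctrl.get_image("wrist"); d['fish']=1; s=state()
o=np.array(s['eef_pos'][:2]); y=s['tool_rot'][2]; T=np.array([[np.cos(y),np.sin(y)],[np.sin(y),-np.cos(y)]])
def p(n,u,v,z,off=0):
    a=T@(plane(d,[(210+u/3.2,110+v/3.2)],z)[0]-o); a[1]+=off; print(n,a.round(1))
p('lidL',252,455,69);p('lidR',516,455,69);p('lidB->c',383,584,69,-26)
p('colL',217,405,34);p('colR',547,405,34);p('colT->c',382,245,34,38)
p('plate L',92,151,14);p('plateR',670,153,14);p('lowL',112,590,14);p('lowR',645,590,14)
p('plL',140,405,25);p('plR',620,405,25)
E
```

```text
t 12.2 p [468.9 242.6 150.1] rot [-3.141  0.     2.127] F [-0.4 -0.6 -0.5] M [0.01 0.01 0.03] w 85.4 q7 1.42
lidL [-23.8   1.6]
lidR [28.6  1.6]
lidB->c [2.3 3.3]
colL [-35.2   0.8]
colR [39.8  0.8]
colT->c [2.2 2.5]
plate L [-66.4 -56.2]
plateR [ 70.8 -55.9]
lowL [-67.7  56.2]
lowR [71.3 56.3]
plL [-54.8   3.3]
plR [58.8  3.3]
```

```bash
python3 -m creep '[{"hand":1,"travel":[0.23,0.25,3],"angular":[0,0,0]},{"hand":1,"travel":[0.23,0.25,6],"angular":[0,0,0]},{"hand":1,"travel":[0.23,0.25,9],"angular":[0,0,0]},{"hand":1,"travel":[0.23,0.25,10.5],"angular":[0,0,0]},{"hand":1,"travel":[0.23,0.25,10.9],"angular":[0,0,0]},{"hand":1,"travel":[0.23,0.25,10.9],"angular":[0,0,0]},{"hand":1,"travel":[0.23,0.25,10.9],"angular":[0,0,0]},{"hand":1,"travel":[0.23,0.25,10.9],"angular":[0,0,0]}]'
python3 -c "
from h import *
state(); state()"
```

```text
clock: 13.0
eef_pos: [470.6, 246.2, 42.3]
tool_rot: [3.14, 0.0, 2.126]
force: [1.2, 0.4, 0.3]
width: 85.4
t 13.0 p [470.6 246.2  42.3] rot [3.14  0.    2.126] F [1.2 0.4 0.3] M [0.01 0.02 0.01] w 85.4 q7 1.37
t 13.0 p [470.6 246.2  42.3] rot [3.14  0.    2.126] F [1.2 0.4 0.3] M [0.01 0.02 0.01] w 85.4 q7 1.37
```

```bash
python3 -m creep '[{"hand":0.7,"travel":[0,0,0.1],"angular":[0,0,0]},{"hand":0.62,"travel":[0,0,0.1],"angular":[0,0,0]},{"hand":0.5,"travel":[0,0,0.1],"angular":[0,0,0]},{"hand":0.3,"travel":[0,0,0.1],"angular":[0,0,0]},{"hand":0.1,"travel":[0,0,0.1],"angular":[0,0,0]},{"hand":0,"travel":[0,0,0.1],"angular":[0,0,0]},{"hand":0,"travel":[0,0,0.1],"angular":[0,0,0]},{"hand":0,"travel":[0,0,0.1],"angular":[0,0,0]},{"hand":0,"travel":[0,0,0.1],"angular":[0,0,0]}]'
python3 - <<'E'
from h import *
state()
for i in range(3): ctrl.get_image("wrist"); s=state()
w=ctrl.get_image("wrist")['frame'];e=ctrl.get_image("side")['frame']
cv2.imwrite('pics/k1.png',np.hstack([cv2.resize(w[110:350,180:470],(440,364),interpolation=2),cv2.resize(e[230:330,270:370],(364,364),interpolation=2)])[:,:790,::-1])
E
```

```text
clock: 13.9
eef_pos: [471.2, 246.0, 42.2]
tool_rot: [3.139, 0.001, 2.126]
force: [-0.7, -0.9, 7.2]
width: 49.8
t 13.9 p [471.2 246.   42.2] rot [3.139e+00 1.000e-03 2.126e+00] F [-0.7 -0.9  7.2] M [-0.24  0.13  0.05] w 49.8 q7 1.37
t 13.95 p [471.2 246.   42.2] rot [3.139e+00 1.000e-03 2.126e+00] F [-0.4 -0.5  6.8] M [-0.25  0.17  0.02] w 49.4 q7 1.37
t 14.0 p [471.2 246.   42.2] rot [3.139e+00 1.000e-03 2.126e+00] F [-1.  -1.4  6.9] M [-0.19  0.14  0.05] w 50.2 q7 1.37
t 14.05 p [471.1 246.   42.2] rot [3.139e+00 1.000e-03 2.126e+00] F [-1.4 -1.7  7.5] M [-0.25  0.14  0.02] w 50.0 q7 1.37
```

View pics/k1.png

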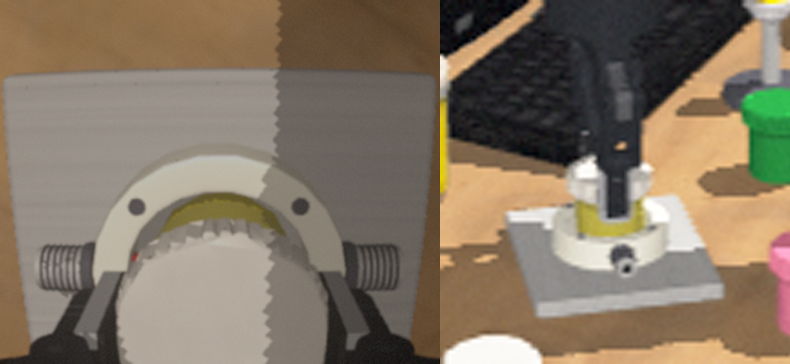

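The grip is good: width is steady at 50, and the ribbed lid sits between the pads with the collar clear. The first gentle rocking starts now.

```bash
python3 -m creep '[{"hand":0,"travel":[-0.06,0,-0.06],"angular":[0,2,0]},{"hand":0,"travel":[-0.13,0,-0.13],"angular":[0,4,0]},{"hand":0,"travel":[-0.16,0,-0.16],"angular":[0,5,0]},{"hand":0,"travel":[-0.10,0,-0.22],"angular":[0,3,0]},{"hand":0,"travel":[-0.035,0,-0.28],"angular":[0,1,0]},{"hand":0,"travel":[0.035,0,-0.335],"angular":[0,-1,0]},{"hand":0,"travel":[0.11,0,-0.39],"angular":[0,-3,0]},{"hand":0,"travel":[0.19,0,-0.44],"angular":[0,-5,0]},{"hand":0,"travel":[0.27,0,-0.48],"angular":[0,-7,0]}]'
python3 -c "
from h import *
state()"
```

```text
clock: 15.05
eef_pos: [470.3, 248.5, 47.4]
tool_rot: [3.137, 0.125, 2.125]
force: [1.7, -1.5, 5.4]
width: 49.9
t 15.05 p [470.3 248.5  47.4] rot [3.137 0.125 2.125] F [ 1.7 -1.5  5.4] M [0.07 0.01 0.04] w 49.9 q7 1.25
```

```bash
cat > rock.py <<'E'
from h import *
import sys
# th0: present tilt, L0: TCP above pivot along the jar axis; way points (th,h)
def table(th0,L0,pts):
    r0=R.from_euler('y',th0,degrees=True); p0=r0.apply([0,0,-L0])
    for th,h in pts:
        r=R.from_euler('y',th,degrees=True); t=r0.inv().apply(r.apply([0,0,-(L0+h)])-p0)/10
        print(th,h,t.round(3)[[0,2]],round(th-th0,1))
E
python3 - <<'E'
from rock import *
table(-7,22,[(-7+2*i,0.5*i) for i in range(1,8)]+[(7-2*i,3.5+0.5*i) for i in range(1,8)]+[(-5,7.5),(-3,8),(-1,8.5),(0,8.8)])
E
```

```text
-5 0.5 [-0.079 -0.049] 2
-3 1.0 [-0.16  -0.094] 4
-1 1.5 [-0.246 -0.137] 6
1 2.0 [-0.334 -0.177] 8
3 2.5 [-0.425 -0.213] 10
5 3.0 [-0.52  -0.245] 12
7 3.5 [-0.617 -0.274] 14
5 4.0 [-0.541 -0.343] 12
3 4.5 [-0.46 -0.41] 10
1 5.0 [-0.376 -0.474] 8
-1 5.5 [-0.287 -0.535] 6
-3 6.0 [-0.195 -0.593] 4
-5 6.5 [-0.099 -0.648] 2
-7 7.0 [ 0.  -0.7] 0
-5 7.5 [-0.103 -0.748] 2
-3 8 [-0.209 -0.793] 4
-1 8.5 [-0.319 -0.833] 6
0 8.8 [-0.375 -0.857] 7
```

```bash
python3 -m creep '[{"hand":0,"travel":[-0.08,0,-0.05],"angular":[0,2,0]},{"hand":0,"travel":[-0.16,0,-0.095],"angular":[0,4,0]},{"hand":0,"travel":[-0.245,0,-0.135],"angular":[0,6,0]},{"hand":0,"travel":[-0.335,0,-0.175],"angular":[0,8,0]},{"hand":0,"travel":[-0.425,0,-0.215],"angular":[0,10,0]},{"hand":0,"travel":[-0.52,0,-0.245],"angular":[0,12,0]},{"hand":0,"travel":[-0.62,0,-0.275],"angular":[0,14,0]},{"hand":0,"travel":[-0.54,0,-0.345],"angular":[0,12,0]},{"hand":0,"travel":[-0.46,0,-0.41],"angular":[0,10,0]},{"hand":0,"travel":[-0.375,0,-0.475],"angular":[0,8,0]},{"hand":0,"travel":[-0.285,0,-0.535],"angular":[0,6,0]},{"hand":0,"travel":[-0.195,0,-0.595],"angular":[0,4,0]},{"hand":0,"travel":[-0.1,0,-0.65],"angular":[0,2,0]},{"hand":0,"travel":[0,0,-0.7],"angular":[0,0,0]}]'
python3 - <<'E'
from h import *
state()
w=ctrl.get_image("wrist")['frame'];e=ctrl.get_image("side")['frame']
cv2.imwrite('pics/k2.png',np.hstack([cv2.resize(w[110:350,180:470],(440,364),interpolation=2),cv2.resize(e[230:330,270:370],(364,364),interpolation=2)])[:,:790,::-1])
from rock import *
table(-7,29,[(-7+2*i,0.5*i) for i in range(1,8)]+[(7-2*i,3.5+0.5*i) for i in range(1,8)])
E
```

```text
clock: 16.45
eef_pos: [471.3, 247.6, 55.2]
tool_rot: [3.136, 0.129, 2.124]
force: [1.8, -3.6, 1.4]
width: 49.5
t 16.45 p [471.3 247.6  55.2] rot [3.136 0.129 2.124] F [ 1.8 -3.6  1.4] M [-0.89 -0.75 -0.01] w 49.5 q7 1.24
-5 0.5 [-0.103 -0.048] 2
-3 1.0 [-0.209 -0.093] 4
-1 1.5 [-0.319 -0.133] 6
1 2.0 [-0.431 -0.17 ] 8
3 2.5 [-0.547 -0.202] 10
5 3.0 [-0.665 -0.23 ] 12
7 3.5 [-0.786 -0.253] 14
5 4.0 [-0.686 -0.328] 12
3 4.5 [-0.582 -0.399] 10
1 5.0 [-0.473 -0.467] 8
-1 5.5 [-0.361 -0.531] 6
-3 6.0 [-0.244 -0.591] 4
-5 6.5 [-0.124 -0.648] 2
-7 7.0 [ 0.  -0.7] 0
```

View pics/k2.png

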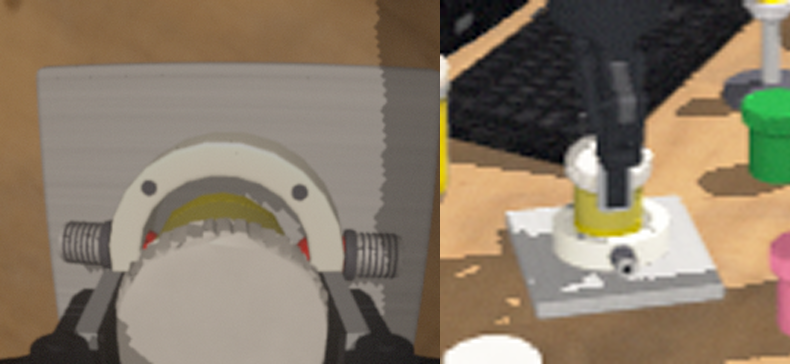

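The jar has risen about 13 mm. The holder is still flat, and the red noses show at both flanks. I continue with two more swings, ending upright.

```bash
python3 -m creep '[{"hand":0,"travel":[-0.105,0,-0.05],"angular":[0,2,0]},{"hand":0,"travel":[-0.21,0,-0.095],"angular":[0,4,0]},{"hand":0,"travel":[-0.32,0,-0.135],"angular":[0,6,0]},{"hand":0,"travel":[-0.43,0,-0.17],"angular":[0,8,0]},{"hand":0,"travel":[-0.545,0,-0.2],"angular":[0,10,0]},{"hand":0,"travel":[-0.665,0,-0.23],"angular":[0,12,0]},{"hand":0,"travel":[-0.785,0,-0.255],"angular":[0,14,0]},{"hand":0,"travel":[-0.685,0,-0.33],"angular":[0,12,0]},{"hand":0,"travel":[-0.58,0,-0.4],"angular":[0,10,0]},{"hand":0,"travel":[-0.475,0,-0.465],"angular":[0,8,0]},{"hand":0,"travel":[-0.36,0,-0.53],"angular":[0,6,0]},{"hand":0,"travel":[-0.245,0,-0.59],"angular":[0,4,0]},{"hand":0,"travel":[-0.125,0,-0.65],"angular":[0,2,0]},{"hand":0,"travel":[0,0,-0.7],"angular":[0,0,0]}]'
python3 - <<'E'
from h import *
s=state()
w=ctrl.get_image("wrist")['frame'];e=ctrl.get_image("side")['frame']
cv2.imwrite('pics/k3.png',np.hstack([cv2.resize(w[110:350,180:470],(440,364),interpolation=2),cv2.resize(e[230:330,270:370],(364,364),interpolation=2)])[:,:790,::-1])
go([469.8,245.9,62.5],2.127);go([469.8,245.9,75],2.127);go([469.8,245.9,87.2],2.127)
E
```

```text
clock: 17.95
eef_pos: [470.1, 249.2, 62.0]
tool_rot: [3.137, 0.13, 2.126]
force: [-0.4, 0.2, -0.1]
width: 49.5
t 17.95 p [470.1 249.2  62. ] rot [3.137 0.13  2.126] F [-0.4  0.2 -0.1] M [0.12 0.11 0.02] w 49.5 q7 1.24
travel [-0.36, -0.2, -0.01] ang [0.2, 7.4, 0.1]
travel [-0.52, -0.2, -1.25] ang [0.2, 7.4, 0.1]
travel [-0.68, -0.19, -2.46] ang [0.2, 7.4, 0.1]
```

```bash
python3 -m creep '[{"hand":0,"travel":[-0.1,0,-0.1],"angular":[0,2,0]},{"hand":0,"travel":[-0.22,0,-0.2],"angular":[0,4,0]},{"hand":0,"travel":[-0.34,-0.02,-0.3],"angular":[0,6,0]},{"hand":0,"travel":[-0.45,-0.05,-0.4],"angular":[0.2,7.4,0.1]},{"hand":0,"travel":[-0.5,-0.07,-0.8],"angular":[0.2,7.4,0.1]},{"hand":0,"travel":[-0.58,-0.07,-1.3],"angular":[0.2,7.4,0.1]},{"hand":0,"travel":[-0.65,-0.07,-1.8],"angular":[0.2,7.4,0.1]},{"hand":0,"travel":[-0.71,-0.07,-2.2],"angular":[0.2,7.4,0.1]},{"hand":0,"travel":[-0.74,-0.07,-2.4],"angular":[0.2,7.4,0.1]},{"hand":0,"travel":[-0.75,-0.07,-2.46],"angular":[0.2,7.4,0.1]},{"hand":0,"travel":[-0.75,-0.07,-2.46],"angular":[0.2,7.4,0.1]},{"hand":0,"travel":[-0.75,-0.07,-2.46],"angular":[0.2,7.4,0.1]},{"hand":0,"travel":[-0.75,-0.07,-2.46],"angular":[0.2,7.4,0.1]},{"hand":0,"travel":[-0.75,-0.07,-2.46],"angular":[0.2,7.4,0.1]}]'
python3 - <<'E'
from h import *
s=state()
for c in("side","top","wrist"):
    d=ctrl.get_image(c); cv2.imwrite(f'pics/e_{c}.png',d['frame'][:,:,::-1])
    for t in("jar_lid","jar","holder","holder_rim","source","post"): print(c,t,[(np.round(r['at']).tolist(),round(r['confidence'],2)) for r in ctrl.spot_point(c,t)][:5])
    if c=="side":
        b=d['frame'];h=cv2.cvtColor(b,cv2.COLOR_RGB2HSV)
        yl=((h[...,0]>20)&(h[...,0]<34)&(h[...,1]>130)&(h[...,2]>70)).astype(np.uint8); n,l,st,ce=cv2.connectedComponentsWithStats(yl)
        for i in range(1,n):
            if st[i,4]>80: print('yellow',st[i],ce[i].round(),cv2.minAreaRect(np.argwhere(l==i)[:,::-1].astype(np.float32)))
d=ctrl.get_image("wrist"); d['fish']=1
E
```

```text
clock: 19.45
eef_pos: [471.1, 245.9, 87.1]
tool_rot: [3.141, 0.0, 2.127]
force: [0.1, 0.5, -0.5]
width: 49.6
t 19.45 p [471.1 245.9  87.1] rot [3.141 0.    2.127] F [ 0.1  0.5 -0.5] M [ 0.05 -0.02  0.03] w 49.6 q7 1.39
side jar_lid [([317.0, 164.0, 56.0], 0.96), ([321.0, 282.0, 57.0], 0.85), ([470.0, 247.0, 111.0], 0.81), ([407.0, 70.0, 54.0], 0.55), ([451.0, 470.0, 2.0], 0.27)]
side jar [([412.0, 69.0, 1.0], 0.82), ([470.0, 247.0, 61.0], 0.64), ([316.0, 163.0, 3.0], 0.64)]
side holder [([473.0, 243.0, 4.0], 0.83)]
side holder_rim [([470.0, 246.0, 33.0], 0.58)]
side source [([461.0, -64.0, 74.0], 0.47)]
side post [([457.0, -60.0, 2.0], 0.59), ([454.0, 468.0, 1.0], 0.57)]
yellow [393  52   7  23 155] [396.  63.] ((396.0, 63.0), (22.0, 6.0), 90.0)
yellow [143 103  43  27 882] [164. 117.] ((164.02230834960938, 116.12420654296875), (25.3052921295166, 41.652015686035156), 87.95458984375)
yellow [260 258  12  30 299] [266. 272.] ((265.5, 272.5), (29.0, 11.0), 90.0)
yellow [306 267  21  16 219] [315. 276.] ((315.88153076171875, 274.86773681640625), (14.810494422912598, 20.080148696899414), 
[... 449 characters left out ...]
808044433594), (19.023265838623047, 25.102867126464844), 78.69007110595703)
yellow [ 138  436  108   44 3133] [199. 461.] ((191.5, 457.5), (43.0, 107.0), 90.0)
top jar_lid [([411.0, 74.0, 57.0], 0.57), ([451.0, 473.0, 1.0], 0.45)]
top jar [([415.0, 71.0, 4.0], 0.6)]
top holder []
top holder_rim []
top source [([458.0, -62.0, 74.0], 0.49)]
top post [([460.0, -61.0, 2.0], 0.57)]
wrist jar_lid [([323.0, 287.0, 54.0], 0.9), ([407.0, 69.0, 54.0], 0.73), ([469.0, 244.0, 118.0], 0.6)]
wrist jar [([320.0, 282.0, 0.0], 0.79), ([411.0, 73.0, 2.0], 0.72), ([471.0, 242.0, 57.0], 0.68)]
wrist holder [([472.0, 244.0, 0.0], 0.56)]
wrist holder_rim []
wrist source []
wrist post [([457.0, -63.0, 5.0], 0.76)]
```

```bash
python3 - <<'E'
import cv2,numpy as np
a=cv2.imread('pics/k1.png')[:,:440]; w=cv2.imread('pics/e_wrist.png'); b=cv2.resize(w[110:350,180:470],(440,364),interpolation=2)
g=[cv2.cvtColor(i,6) for i in(a,b)]
for n,(x0,x1,y0,y1) in{'lid edge L':(115,170,225,300),'lid edge mid':(170,265,215,262),'lid edge R':(280,335,235,330)}.items():
    t=g[0][y0:y1,x0:x1]; r=cv2.matchTemplate(g[1][y0-12:y1+12,x0-12:x1+12],t,cv2.TM_CCOEFF_NORMED); _,v,_,m=cv2.minMaxLoc(r); print(n,round(v,2),m[0]-12,m[1]-12)
E
```

```text
lid edge L 0.72 10 -8
lid edge mid 0.88 -1 0
lid edge R 0.79 0 2
```

```bash
python3 -c "
from h import *
state(); print(ctrl.finish_job()); state()"
```

```text
t 20.55 p [471.2 245.9  87.3] rot [3.141 0.    2.127] F [ 0.8 -0.3 -0.9] M [-0.06  0.03  0.  ] w 49.6 q7 1.39
the job is handed in; nothing more can be done
None
the job is handed in; nothing more can be done
```

The source is standing on its parking post, and the jar came free by rocking. I handed the job in at 20.55 s with the gripper still holding the jar upright over the holder's hole.

**Source:** A picture taken right after release showed the disc centred on the post. Later network readings agreed within their accuracy, at about (458 to 461, -62 to -64) with the underside 74 mm up.

**Jar:** I gripped it by the lid with the jaws along the plunger axis. I rocked it about 7° each way (the first swing 5°), rising roughly 3 to 4 mm per swing. When the plungers let go, the wrist force dropped to about 0 N.

**Final checks:**
- **Height:** the jar's underside is about 59 mm above the desk, 25 mm above the rim. The networks put it at 57 and 61 mm.
- **Position:** the jar is at about (470, 245), and the rim's centre is at about (470, 246).
- **Tool:** it is vertical to within 0.1°, still, and gripping steadily at 49.6 mm opening.
- **Holder:** the last reading, (473, 243), matches the first within the networks' accuracy. Pictures during the rocking showed it flat on the desk.

**Unsure or not checked:**
- The picture limit was reached before I could view the final pose, so the end checks are numeric only.
- Comparing the lid's edge before and after in the wrist camera showed no real slip at the front and right. The left edge gave an unreliable match, probably from shadow.
- The last top-camera networks did not find the jar or holder, most likely because the arm hid them.

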